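# Clamp the toy chassis with the cam lever

### The job

Clamp the green toy chassis on the repair board. With the cam lever standing open, screw the black wing nut down until the rubber foot just comes to rest on the chassis, feeling for the first touch (a hair of play or a light nip is fine, not more), then flip the lever all the way down and let go; the foot then holds the chassis with about 100 N, neither loose nor crushing. Do not turn the nut with the lever closed, and leave the chassis and the things around where they lie.

Things in the scene. Friction and masses are not known exactly. Their poses are not given: they have to be found in the camera images.
- nut_grip (a point): centre of the black wing nut's grip bar: 48 mm long (this frame's x), 14 mm wide (y), 22 mm tall, on a slim stem 12 mm thick; the axis is vertical, the frame turns with it. The flat top of the clamp's arm (30 mm wide) lies 25 mm below this point. Clockwise from above lowers the foot by 2 mm per rad; the nut itself stays at its height as it turns
- nut (a joint): turn of the wing nut in rad, growing clockwise seen from above, stops at -0.2 and 6.2; starts at 0 to 0.5. The foot stands out by a different length each time, so first touch comes anywhere from 1.4 to 4.8 rad. Turning takes 0.25 N m, and past first touch about 0.05 N m more per mm of foot travel (0.1 per rad). It stays where it is left
- lever (a joint): angle of the cam lever in rad: 0 = open, standing 75 degrees above level; 1.31 = closed, lying level, at its stop. Starts at 0 to 0.1. Flipping it lowers arm, nut and foot by 4 mm in all, fastest at first and levelling off to nothing at the end, so the cam holds it down. Friction 0.05 N m; it stays open by itself. With the nut right, the push at the grip is some 3 to 5 N on the way
- lever_grip (a point): centre of the cam lever's black grip, 34 mm long, 16 mm wide (along the hinge axis), 12 mm thick; 83 mm out from the hinge and offset 4 mm square to that, so that closed it lies 83 mm to -x of the hinge and 4 mm above it. The lever's end is 100 mm from the hinge
- lever_pivot (a point): the lever's hinge atop the clamp's post, 153 mm above the table. Frame of the clamp: z up, x level along the arm to the nut (axis 95 mm away), y along the hinge. The lever swings in the x-z plane: open it leans 15 degrees from upright towards -x, closed it points to -x, level
- clamp: the cam hold-down clamp fixed on the plywood board: aluminium post 44 mm wide with arm, wing nut, spindle and under it the 26 mm round rubber foot on a spring, giving about 25 N per mm in all (4 mm of cam travel from first touch: about 100 N). Origin: centre of the post's underside, 15 mm above the table; x along the arm to the nut, z up
- shell: green plastic toy chassis, 84 x 130 mm and 40 mm high, with a round boss 36 mm wide and 6 mm high in the middle of its top, loose (220 g), lying flat on the board with its boss under the clamp's foot. Origin: centre of its underside
- driver_grip (a point): bystander: handle of a screwdriver lying on the board, 170 mm long; leave alone
- wheel: bystander: black toy wheel 52 mm wide, 18 mm high, lying flat on the board; origin under its centre; leave alone
- tray: bystander: open orange tray 75 x 110 x 45 mm on the table to the robot's left; origin under its centre; leave alone
- hopper: bystander: open red toy hopper 100 x 150 x 55 mm on the table to the robot's right; origin under its centre; leave alone
There are look-alikes about, which are no part of the job. There is more than one size of the shell; the job needs the largest.

How it is judged:
On the way, in this order (a step that is already met when the one before it is completed fails the run):
1. the nut is screwed down with the lever open (value of joint nut above 1 rad and value of joint lever below 0.25 rad), for 0.2 s.
2. the lever is flipped fully down (value of joint lever above 1.2 rad), for 0.2 s.
At the end, for the whole second after the job is handed in: the lever is fully down (over 1.2 rad), the foot presses on the chassis with 75 to 125 N (the foot was within about 1 mm of first touch before the flip), and the chassis is at rest within 10 mm of where it lay (value of joint lever above 1.2 rad and contact force between clamp and shell between 75 and 125 N and distance of shell from where it was at the start of the episode below 0.01 m and linear speed of shell below 0.01 m/s).
It fails at once if the chassis is crushed (over 200 N) (contact force between clamp and shell above 200 N).
It fails at once if the nut is turned with the lever closed (value of joint lever above 1 rad and (velocity of joint nut above 0.3 rad/s or velocity of joint nut below -0.3 rad/s)).
It fails at once if the chassis is shoved aside (distance of shell from where it was at the start of the episode above 0.02 m).
It fails at once if a bystander is moved (distance of any of driver_grip, wheel, tray, hopper from where it was at the start of the episode above 0.03 m).
It also fails if it takes over 72 s, if anything falls off the work surface, if the arm or the gripper's body presses on something with over 40 N, if the wrist force passes 120 N, or if a joint passes its speed limit or range.

### The arm

A 6-joint arm with a two-finger parallel gripper is mounted at the origin on the work surface. World frame = base frame: x ahead of the robot, y to its left, z up, the work surface at z = 0. Lengths are in m, angles in rad, forces in N, time in s.
With the tool pointing down it reaches from about 0.35 to 0.725 m from the base axis. Payload 6 kg.
Tool frame: the origin (TCP) lies at the centre of the arm's flange, where the gripper is bolted on; the fingertips stand 173 mm ahead of it and the grasp point (between the pads) lies 155 mm ahead of it (manip.tcp_to_grasp is the distance from the TCP to the grasp point, in m); z points along the fingers, y is the line along which they close (so a half turn about z gives the same grasp; the last joint's range is limited). The gripper opens to 85 mm and grips with 20 to 120 N. Pads are 22 mm wide; open, the fingers measure 114 mm over their backs; the gripper's body (76 mm by 85 mm) begins 54 mm behind the grasp point. The pads swing forward as they close: fully open they stand 13 mm farther back than shut.
Start: joints at [-0.964, 0.04, 0.085, 0, -1.615, -0.334], TCP at [0.162, -0.578, 0.405] pointing down, gripper open.
Joint ranges: [-2.56, 2.56], [-1.29, 2.01], [-1.08, 1.49], [-3.29, 1.98], [-2.81, -0.18], [-2.99, 2.99]. Speed limits (rad/s): [2.57, 2.57, 3.01, 3.14, 3.14, 3.14].

### API

Orientations are given as a 3x3 rotation matrix whose columns are the frame's x, y, z axes.
In Python, from station import manip gives the robot as it stands. Calls block until the motion is done:
- manip.move_ptp(position, orientation): joint-space move of the TCP to a pose.
- manip.move_l(position, v=0.15, rotation=None, contact_N=None): straight line of the TCP; rotation=None keeps the orientation; v is the mean speed in m/s. With contact_N (N) it stops when the force on the tool has changed by that much, and returns True; else False.
- manip.set_joints(angles): joint-space move.
- manip.command_gripper(opening, effort=None): opening from 0.0 (shut) to 1.0 (fully open); effort is the grip in N (None keeps the last); returns when the fingers have stopped.
- manip.wait(seconds).
- manip.ik(position, orientation): joint angles nearest the present ones, or None.
- manip.state(): the state.
- manip.capture(name): name is "scene" or "top" or "wrist"; returns a dict with "frame" (420x560x3 uint8, red, green, blue), "mtx" (3x3 intrinsics, pixels), "world_to_cam" (4x4, takes a point from world to camera coordinates). Camera axes: x right, y up, looking along -z (the intrinsics and any distortion apply to the point x, -y, -z); pixel columns grow to the right and rows downward; lengths in m; the calibration is good to about 2 mm. A picture is of the moment at which its call begins. There is no depth.
A pose or a line that the arm cannot do raises manip.Unreachable and nothing moves.
- manip.close_job(): hands the job in; it is judged then, once.
The state is a dict: "time": time; "joints": joint angles; "joint_vel": joint speeds; "joint_torque": joint torques, N m; "tool_pos": TCP position; "tool_rot": TCP orientation; "wrist_force": force on the tool from outside, world axes, zero at the start; "wrist_torque": the same for the moment, N m; "width": opening from 0.0 (shut) to 1.0 (fully open); "finger_force": force on a finger pad.
Only numpy, scipy, OpenCV 4.12 (cv2) and the standard library are available. Lean on these libraries where they do the work, as an engineer would, in place of code of your own. Each camera call takes 0.05 s, during which the arm holds its last target. There are 200 camera calls.

## Working session

There is one attempt and no reset: what is moved stays moved. The work goes in short steps, each a Python script; the robot and the scene stay as the last script left them, time stands still between calls to the robot, and variables do not carry over. Pictures are saved under pics/ and viewed, at most 10 in all, crops included, and the job is handed in when it is done.

```bash
ls; mkdir -p pics; python3 - <<'E'
from station import manip
import cv2,numpy as np
for n in("scene","top"):
    c=manip.capture(n); cv2.imwrite(f"pics/{n}0.png",cv2.cvtColor(c["frame"],cv2.COLOR_RGB2BGR))
    print(n,c["mtx"].round(1).tolist(),np.linalg.inv(c["world_to_cam"]).round(3).tolist(),[k for k in c])
print(manip.state()["time"])
E
```

```text
pics
scene [[494.9, 0.0, 282.0], [0.0, 494.9, 205.0], [0.0, 0.0, 1.0]] [[-0.758, -0.556, 0.341, 1.11], [0.652, -0.651, 0.388, 0.49], [0.007, 0.517, 0.856, 1.296], [0.0, 0.0, 0.0, 1.0]] ['frame', 'mtx', 'world_to_cam']
top [[380.5, 0.0, 276.7], [0.0, 380.5, 212.1], [0.0, 0.0, 1.0]] [[-0.006, 0.974, -0.226, 0.441], [-1.0, -0.007, -0.004, -0.032], [-0.005, 0.226, 0.974, 1.149], [0.0, 0.0, 0.0, 1.0]] ['frame', 'mtx', 'world_to_cam']
0.1
```

View pics/scene0.png

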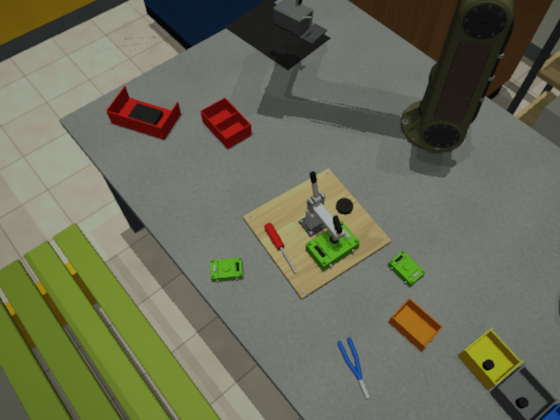

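View pics/top0.png

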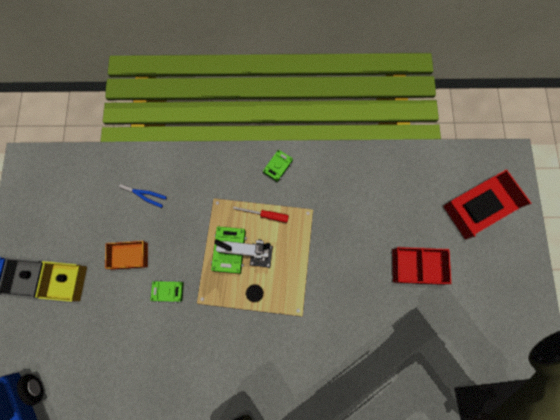

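The shells in the top view are the one on the board at (228,250), which is the largest and sits under the clamp, and two small ones at (278,165) and (167,291). The black parts are the nut bar at about (222,245), the lever grip at about (262,245) and the wheel at (255,293), which isn't part of the job. I'll check this in a close crop.

```bash
python3 - <<'E'
import cv2,numpy as np
a=cv2.imread("pics/scene0.png")[160:280,270:390]; b=cv2.imread("pics/top0.png")[200:320,195:315]
f=lambda i:cv2.resize(i,(400,400),interpolation=cv2.INTER_CUBIC)
cv2.imwrite("pics/crop.png",np.hstack([f(a),f(b)]))
E
```

```text
(no output)
```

View pics/crop.png

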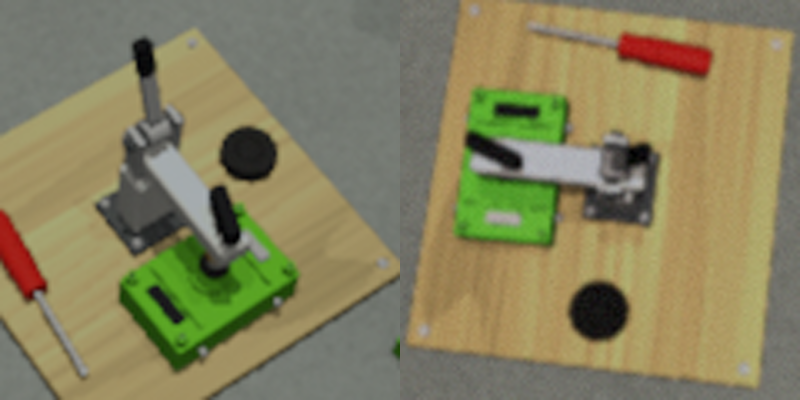

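```bash
cat > h.py <<'E'
from station import manip
import cv2,numpy as np
def P(c):
    M=np.diag([1,-1,-1.])@c["world_to_cam"][:3]
    return c["mtx"]@M
def tri(cs,pts):
    X=cv2.triangulatePoints(P(cs[0]),P(cs[1]),np.float64(pts[0]).reshape(2,1),np.float64(pts[1]).reshape(2,1)).ravel(); return X[:3]/X[3]
def proj(c,X):
    q=P(c)@np.append(X,1); return q[:2]/q[2]
def onz(c,p,z):
    p=np.asarray(p,float);M=P(c); A=np.c_[M[:,:2],-np.append(p,1)]; s=np.linalg.solve(A,-(M[:,2]*z+M[:,3])); return np.array([s[0],s[1],z])
def down(yaw): # tool x axis at yaw in world, z down
    c,s=np.cos(yaw),np.sin(yaw); return np.array([[c,s,0],[s,-c,0],[0,0,-1.]])
def save(c,n): cv2.imwrite(f"pics/{n}.png",cv2.cvtColor(c["frame"],cv2.COLOR_RGB2BGR))
E
python3 - <<'E'
from h import *
s,t=manip.capture("scene"),manip.capture("top")
S=lambda x,y:(270+x/3.3333-.35,160+y/3.3333-.35); T=lambda x,y:(195+(x-400)/3.3333-.35,200+y/3.3333-.35)
for n,a,b in[("nut",S(224,212),T(495,150)),("lev",S(144,57),T(637,157)),("wheel",S(248,152),T(598,310)),("nutA",S(218,194),T(519,163)),("nutB",S(230,234),T(470,138))]:
    X=tri((s,t),(a,b)); print(n,X.round(4),(proj(s,X)-a).round(2),(proj(t,X)-b).round(2))
for z in(.015,): print([onz(t,T(*p),z).round(3)[:2].tolist() for p in((474,10),(776,44),(424,330),(743,368))])
print([onz(t,T(*p),.055).round(3)[:2].tolist() for p in((470,90),(567,97),(553,243),(458,236))])
E
```

```text
nut [0.5846 0.112  0.1603] [0.06 0.01] [ 0.08 -0.06]
lev [ 0.5691 -0.0031  0.233 ] [0.38 0.08] [ 0.55 -0.43]
wheel [0.4641 0.038  0.0286] [0.16 0.02] [ 0.23 -0.18]
nutA [0.5743 0.0946 0.1542] [-0.18 -0.03] [-0.25  0.19]
nutB [0.5949 0.1305 0.1621] [0.41 0.06] [ 0.55 -0.42]
[[0.736, 0.156], [0.702, -0.122], [0.448, 0.191], [0.414, -0.087]]
[[0.653, 0.151], [0.646, 0.066], [0.519, 0.076], [0.526, 0.157]]
```

The triangulated points agree with the given sizes: the lever grip is at z≈0.233, and it sits 116 mm from the nut. The clamp's x axis is at about 82° yaw, and the bar's yaw of about 60° gives nut≈0.4. I'll go above the nut and look from close by.

```bash
python3 - <<'E'
from h import *
n=np.array([.5846,.112,.160]); p=n+[0,0,.155+.10]
for k in range(-1,3):
    for d in(0,.3):
        q=manip.ik(p,down(np.radians(60)+k*np.pi+d)); print(k,d,None if q is None else np.round(q,3))
q=manip.ik(p,down(np.radians(60)+np.pi))
manip.move_ptp(p,down(np.radians(60)))
c=manip.capture("wrist"); save(c,"w1"); print(manip.state()["time"],manip.state()["joints"]); print(proj(c,n),np.linalg.inv(c["world_to_cam"]).round(3).tolist())
E
```

```text
-1 0 [ 0.526  0.029  0.092  0.    -1.634 -1.049]
-1 0.3 [ 0.526  0.029  0.092  0.    -1.634 -0.749]
0 0 [ 0.526  0.029  0.092  0.    -1.634  2.092]
0 0.3 [ 0.526  0.029  0.092  0.    -1.634  2.392]
1 0 [ 0.526  0.029  0.092  0.    -1.634 -1.049]
1 0.3 [ 0.526  0.029  0.092  0.    -1.634 -0.749]
2 0 [ 0.526  0.029  0.092  0.    -1.634  2.092]
2 0.3 [ 0.526  0.029  0.092  0.    -1.634  2.392]
3.1 [ 5.24759019e-01  2.88212492e-02  9.20277685e-02  4.46428736e-05
 -1.63391064e+00  2.09205940e+00]
[277.30777748 217.73266719] [[0.865, 0.475, 0.161, 0.626], [-0.501, 0.82, 0.277, 0.182], [-0.0, -0.32, 0.947, 0.383], [0.0, 0.0, 0.0, 1.0]]
```

View pics/w1.png

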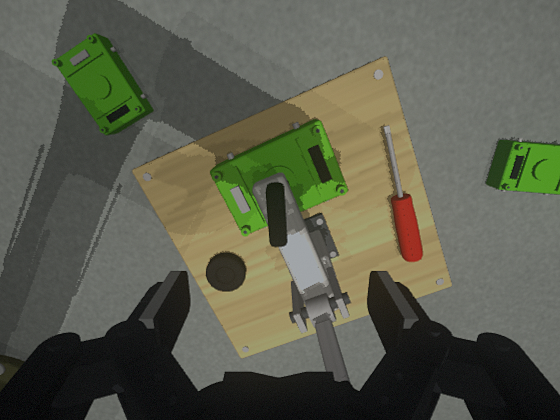

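The wrist picture shows the bar at columns 267–287 and rows 182–247, within 2° of vertical, and the wheel at (226,271) well clear. I'll fit the bar's silhouette to get its position.

```bash
cat >> h.py <<'E'
def box(n,yaw):
    c,s=np.cos(yaw),np.sin(yaw)
    return [n+np.array([c*x-s*y,s*x+c*y,z]) for x in(-.024,.024) for y in(-.007,.007) for z in(-.011,.011)]
def fitbar(c,n,yaw,z):
    f=c["frame"].astype(int); m=(f.max(2)<70).astype(np.uint8)
    u,v=proj(c,n).round().astype(int); k,l,st,ce=cv2.connectedComponentsWithStats(m)
    ids=[i for i in range(1,k) if st[i,4]>300 and np.hypot(*(ce[i]-[u,v]))<30]
    M=np.isin(l,ids).astype(np.uint8); print("comp",st[ids].tolist(),ce[ids].round(1).tolist())
    from scipy.optimize import minimize
    def cost(p):
        H=cv2.convexHull(np.float32([proj(c,q) for q in box(np.array([p[0],p[1],z]),p[2]*10)]))
        a=np.zeros((420*4,560*4),np.uint8); cv2.fillConvexPoly(a,np.int32(H*4),1)
        return np.abs(cv2.resize(a.astype(np.float32),(560,420),interpolation=cv2.INTER_AREA)-M).sum()
    x0=np.array([n[0],n[1],yaw/10]); S=np.vstack([x0]+[x0+d for d in np.diag([.004,.004,.01])])
    r=minimize(cost,x0,method="Nelder-Mead",options=dict(initial_simplex=S,xatol=1e-4,maxfev=150))
    return r.x*[1,1,10],r.fun,M.sum()
E
python3 - <<'E'
from h import *
c=manip.capture("wrist")
for z in(.157,.160,.163): print(z,fitbar(c,np.array([.5846,.112,.160]),np.radians(60),z))
E
```

```text
comp [[266, 182, 21, 65, 1146]] [[276.2, 213.7]]
0.157 (array([0.58512748, 0.1133193 , 1.11459852]), np.float64(171.375), np.uint64(1146))
comp [[266, 182, 21, 65, 1146]] [[276.2, 213.7]]
0.16 (array([0.58542902, 0.11371925, 1.11870158]), np.float64(200.9375), np.uint64(1146))
comp [[266, 182, 21, 65, 1146]] [[276.2, 213.7]]
0.163 (array([0.58598017, 0.11464541, 1.1219806 ]), np.float64(238.0625), np.uint64(1146))
```

```bash
python3 - <<'E'
from h import *
R=down(1.117); g=np.array([.5852,.1133,.164+manip.tcp_to_grasp])
manip.move_l(g+[0,0,.04],rotation=R)
print(manip.move_l(g,v=.08,contact_N=8))
s0=manip.state(); print(s0["wrist_force"],s0["wrist_torque"])
manip.command_gripper(0.0,effort=30)
s=manip.state(); print(s["time"],s["tool_pos"],s["width"],s["finger_force"],s["wrist_force"],s["wrist_torque"],s["joints"])
save(manip.capture("wrist"),"w2")
E
```

```text
False
[ 0.02927831 -0.12378208 -0.75692014] [ 0.00203498 -0.037278    0.04723384]
4.975 [0.58479788 0.11353404 0.31893925] 0.16061878130217755 34.068573117256165 [-4.68940731  1.43765563  2.90357165] [ 0.61981826  1.64087234 -0.23442288] [ 5.27620789e-01  3.64187212e-02 -7.44606099e-02 -9.32126540e-04
 -1.46062406e+00  2.16029488e+00]
```

View pics/w2.png

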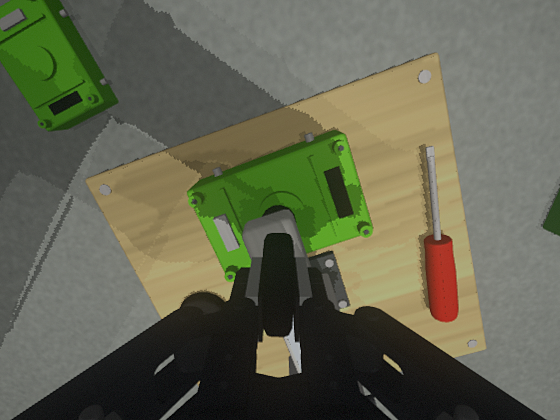

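The pads hold the bar: the width is 13.7 mm and the side force about 5 N. I'll turn in small steps and read the torque after each.

```bash
python3 - <<'E'
from h import *
q=np.array(manip.state()["joints"]); a0=q[5]
for i in range(1,9):
    q[5]=a0-.12*i; manip.set_joints(q); s=manip.state()
    print(round(s["time"],2),round(s["joints"][5]-a0,3),np.round(s["wrist_force"],1),np.round(s["wrist_torque"],3),round(s["joint_torque"][5],3),s["joint_vel"][5].round(3))
E
```

```text
5.28 -0.117 [-2.4  1.1  1.6] [ 0.293  0.644 -0.235] -0.153 0.022
5.53 -0.235 [-4.   1.5  1.3] [ 0.42   0.919 -0.237] -0.125 0.015
5.78 -0.354 [-3.7  1.9  2.6] [ 0.463  1.205 -0.313] -0.112 0.008
6.03 -0.474 [-4.8  1.4  2.6] [ 0.662  1.513 -0.254] -0.107 0.006
6.28 -0.595 [-5.4  2.   2.8] [ 0.7    1.601 -0.287] 0.005 0.017
6.53 -0.715 [-4.8  1.8  3.2] [ 0.767  1.655 -0.3  ] 0.005 0.017
6.78 -0.835 [-5.   2.6  2.3] [ 0.788  1.761 -0.266] 0.005 0.018
7.03 -0.955 [-5.7  2.8  2.7] [ 0.921  1.725 -0.23 ] 0.005 0.015
```

```bash
python3 - <<'E'
from h import *
manip.command_gripper(0.0,effort=80)
s=manip.state(); print(s["time"],s["width"],s["finger_force"],s["wrist_force"],s["wrist_torque"],s["tool_pos"])
manip.wait(.3);s=manip.state(); print(s["time"],s["width"],s["finger_force"],s["wrist_force"],s["wrist_torque"],s["joints"][5])
save(manip.capture("wrist"),"w3")
E
```

```text
7.2417 0.14131759322847817 81.26054763793945 [-6.01541634  2.64002085  3.08584729] [ 0.90293486  1.9086038  -0.2497939 ] [0.58459323 0.11377643 0.31909052]
7.5417 0.14018607522230167 81.25980734825134 [-5.92417134  2.88026526  2.5460831 ] [ 0.90279357  1.86906039 -0.26511761] 1.206281496198594
```

View pics/w3.png

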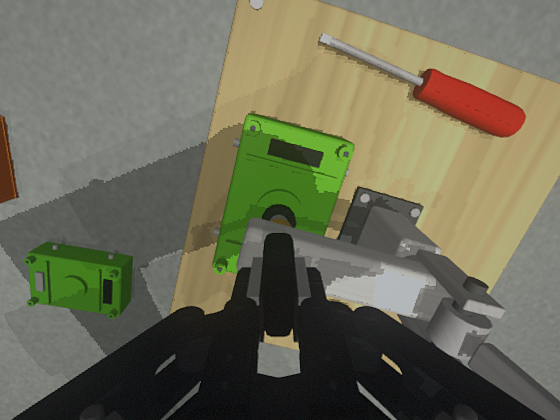

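The bar has turned along with the pads and is still seated squarely between them. I'll keep turning, average the torque at each step and stop at a clear rise.

```bash
cat > turn.py <<'E'
from h import *
import json,os
L=json.load(open("log.json")) if os.path.exists("log.json") else []
q=np.array(manip.state()["joints"]); a=q[5]
for i in range(1,40):
    q[5]=a-.1*i
    if q[5]<-2.9: break
    manip.set_joints(q); v=[]
    for k in range(4): v.append(manip.state()["wrist_torque"][2]); manip.wait(.03)
    s=manip.state(); L.append([s["joints"][5],-np.mean(v),*s["wrist_force"]])
    T=np.array(L)[:,1]
    if len(T)>6 and T[-3:].mean()>np.median(T[:5])+.09: break
json.dump(L,open("log.json","w"))
print(s["time"]); print("\n".join(" ".join(f"{x:.3f}" for x in r) for r in L))
E
python3 turn.py
```

```text
22.5417
1.110 0.191 -3.885 2.644 2.566
1.011 0.233 -4.206 2.265 2.149
0.911 0.280 -4.700 2.501 2.713
0.811 0.265 -4.267 2.472 2.479
0.711 0.297 -4.318 2.568 2.194
0.611 0.237 -3.864 3.605 3.133
0.511 0.254 -4.934 3.573 2.506
0.411 0.254 -4.573 3.774 3.099
0.311 0.271 -4.184 2.640 1.920
0.211 0.297 -3.593 3.494 2.461
0.111 0.229 -3.202 3.257 2.331
0.012 0.275 -3.881 4.200 2.937
-0.087 0.269 -3.141 3.667 2.195
-0.187 0.262 -2.278 5.206 1.800
-0.286 0.260 -2.590 4.807 1.939
-0.386 0.248 -2.237 4.654 0.888
-0.485 0.278 -2.611 4.178 1.710
-0.585 0.272 -1.908 5.457 1.463
-0.685 0.263 -1.435 5.705 0.675
-0.784 0.260 -1.651 6.147 0.312
-0.884 0.250 0.415 5.624 0.612
-0.984 0.240 0.319 5.600 0.703
-1.084 0.278 -0.116 5.529 0.364
-1.184 0.262 1.061 5.523 0.884
-1.284 0.251 1.698 5.356 -0.269
-1.384 0.259 1.735 6.039 -0.079
-1.484 0.242 1.245 4.379 -0.616
-1.584 0.233 2.375 5.004 0.718
-1.684 0.241 2.222 5.252 -1.214
-1.784 0.251 2.118 4.717 -0.329
-1.884 0.237 2.995 4.736 -0.149
-1.984 0.259 2.527 4.561 -0.457
-2.084 0.237 3.172 4.107 0.124
-2.184 0.223 2.546 4.732 0.149
-2.283 0.235 3.303 4.177 0.387
-2.384 0.250 3.434 3.139 1.026
-2.484 0.234 3.719 3.770 1.551
-2.583 0.194 5.082 3.346 1.239
-2.683 0.209 3.719 2.716 1.735
```

```bash
python3 - <<'E'
from h import *
s=manip.state(); print(s["joints"].round(3),s["width"],s["tool_pos"])
w=manip.capture("wrist")["frame"]; c=manip.capture("scene")["frame"][175:275,280:380]
o=np.hstack([cv2.resize(w[100:400,80:480],(400,300)),cv2.resize(c,(400,300)[::1] if 0 else (300,300),interpolation=cv2.INTER_CUBIC)])
cv2.imwrite("pics/x4.png",cv2.cvtColor(o,cv2.COLOR_RGB2BGR))
q=np.array(s["joints"]);a=q[5]
for d in(.05,.1,.2,.3,.4,.3,.2,.1,0):
    q[5]=a+d; manip.set_joints(q); v=[]
    for k in range(6): v.append(manip.state()["wrist_torque"]); manip.wait(.03)
    print(d,np.mean(v,0).round(3),np.std(v,0).round(3)[2])
print(manip.state()["time"])
E
```

```text
[ 5.280e-01  3.600e-02 -7.400e-02 -1.000e-03 -1.460e+00 -2.683e+00] 0.14579467852812028 [0.584955   0.11361146 0.31977328]
0.05 [ 1.363 -0.99   0.324] 0.02
0.1 [ 1.411 -1.137  0.288] 0.022
0.2 [ 1.461 -1.193  0.293] 0.024
0.3 [ 1.499 -1.259  0.273] 0.034
0.4 [ 1.571 -1.289  0.271] 0.021
0.3 [ 1.578 -1.204 -0.227] 0.035
0.2 [ 1.558 -1.159 -0.249] 0.031
0.1 [ 1.497 -1.086 -0.232] 0.021
0 [ 1.46  -1.077 -0.172] 0.042
26.6917
```

View pics/x4.png

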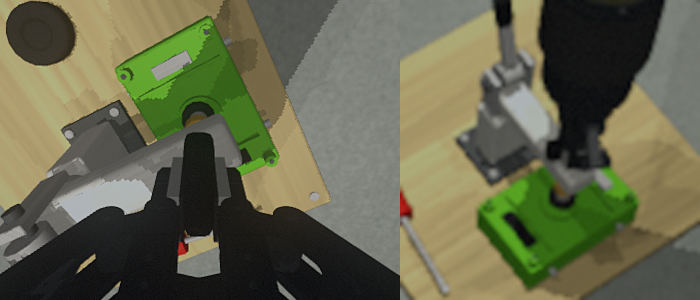

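The gripper angle puts the nut at about 5.1 rad (4.8 at the very least), so first touch must just have been passed. The torque centre also shifts only in the last 0.2 rad or so. A finer sweep around here, forward then back, should show the kink.

```bash
python3 - <<'E'
from h import *
q=np.array(manip.state()["joints"]);out=[]
for t in(-2.76,-2.84,-2.92,-2.84,-2.76,-2.68,-2.6,-2.52,-2.44,-2.34):
    q[5]=t; manip.set_joints(q); v=[]
    for k in range(12): v.append(manip.state()["wrist_torque"][2]); manip.wait(.025)
    print(t,round(manip.state()["joints"][5],4),np.mean(v).round(4),(np.std(v)/12**.5).round(4))
print(manip.state()["time"])
E
```

```text
-2.76 -2.759 -0.1249 0.0179
-2.84 -2.8392 -0.118 0.0179
-2.92 -2.9192 -0.105 0.0171
-2.84 -2.8406 0.2557 0.0125
-2.76 -2.7608 0.2279 0.0171
-2.68 -2.6808 0.2199 0.0173
-2.6 -2.6008 0.2024 0.0181
-2.52 -2.5217 0.2168 0.0125
-2.44 -2.4415 0.2713 0.0078
-2.34 -2.3416 0.2571 0.01
32.1917
```

Torque behaviour changes at j6≈-2.5, and the geometry says touch came no later than about -2.3. I'll leave the nut at -2.42, which is within 1 mm for either reading. Then I release it and swing to the lever.

```bash
cat >> h.py <<'E'
YAW=1.433; U=np.array([np.cos(YAW),np.sin(YAW),0]); Z=np.array([0,0,1.])
PIV=np.array([.5852,.1133,0])-.095*U+.153*Z
def tip(th,r=.085,off=.010):
    f=np.radians(105)+th; C=r*np.array([np.cos(f),np.sin(f)])+off*np.array([np.sin(f),-np.cos(f)])
    return PIV+(C[0]+.011)*U+(C[1]+.173)*Z
E
python3 - <<'E'
from h import *
q=np.array(manip.state()["joints"]); q[5]=-2.42; manip.set_joints(q)
manip.command_gripper(.7); p=np.array(manip.state()["tool_pos"]); manip.move_l(p+[0,0,.11],v=.25)
w=manip.capture("wrist"); print("bar",fitbar(w,np.array([.5852,.1133,.159]),-2.42-1.045,.158)[0]+[0,0,0])
manip.command_gripper(0.0,effort=40)
R=down(YAW-np.pi); a=tip(0)+.018*U
manip.move_ptp(a+.05*Z,R); manip.move_l(a,v=.15)
s=manip.state(); print(s["time"],s["tool_pos"],a,s["joints"].round(2),s["wrist_force"])
save(manip.capture("wrist"),"w5"); c=manip.capture("scene")
cv2.imwrite("pics/x5.png",cv2.cvtColor(np.hstack([cv2.resize(c["frame"][130:280,260:410],(400,400)),cv2.resize(manip.capture("wrist")["frame"],(400,400))]),cv2.COLOR_RGB2BGR))
E
```

```text
comp [[267, 172, 39, 69, 1318]] [[280.2, 207.5]]
bar [ 0.5807149   0.11542238 -3.43693766]
36.3167 [0.57448262 0.03565147 0.41124379] [0.57443912 0.03570222 0.41069189] [ 0.41 -0.02  0.03  0.   -1.63 -0.55] [0.09559284 0.04190307 0.66366898]
```

View pics/x5.png

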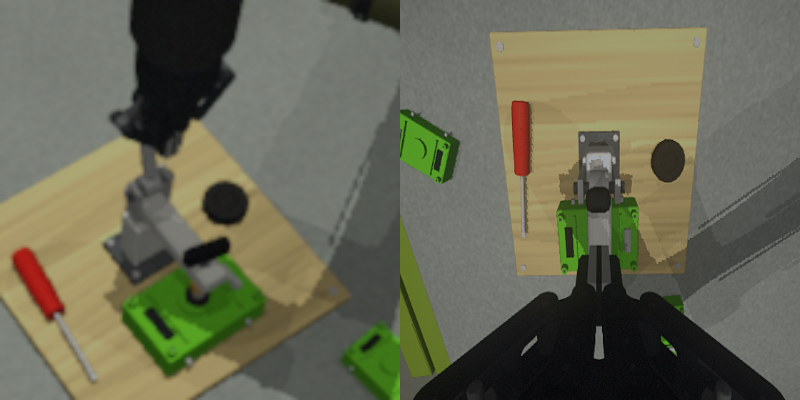

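The lever grip stands directly ahead of the closed fingers, and the nut stayed where I left it. Now I'll flip the lever, logging the push.

```bash
python3 - <<'E'
from h import *
f0=np.array(manip.state()["wrist_force"])
for th in list(np.arange(0,1.26,.105))+[1.29]:
    manip.move_l(tip(th),v=.09); s=manip.state(); F=np.array(s["wrist_force"])-f0
    f=np.radians(105)+th; n=np.sin(f)*U-np.cos(f)*Z; print(round(th,2),np.round([F@U,F[2],F@n],1),round(s["time"],1))
print(manip.move_l(tip(1.31)-.008*Z,v=.03,contact_N=12)); s=manip.state(); print(s["time"],s["tool_pos"][2]-tip(1.31)[2],np.array(s["wrist_force"])-f0)
c=manip.capture("scene")
cv2.imwrite("pics/x6.png",cv2.cvtColor(np.hstack([cv2.resize(c["frame"][130:280,260:410],(400,400)),cv2.resize(manip.capture("wrist")["frame"],(400,400))]),cv2.COLOR_RGB2BGR))
E
```

```text
0.0 [ 0.5 -0.2  0.4] 36.8
0.1 [1.1 0.4 1.2] 37.1
0.21 [0.7 1.7 1.4] 37.3
0.32 [1.2 1.8 2. ] 37.6
0.42 [2.1 0.9 2.2] 37.8
0.52 [2.6 1.5 2.9] 38.1
0.63 [2.6 1.6 2.9] 38.3
0.74 [1.8 1.5 2.2] 38.6
0.84 [2.5 1.9 2.8] 38.8
0.94 [1.5 1.7 2.1] 39.1
1.05 [-0.8  1.5  1.2] 39.3
1.16 [ 0.5 -0.7 -0.6] 39.6
1.29 [-0.3  0.1  0. ] 39.8
True
40.05 0.0012320740163292987 [-1.92034909  0.32787587  4.26327277]
```

View pics/x6.png

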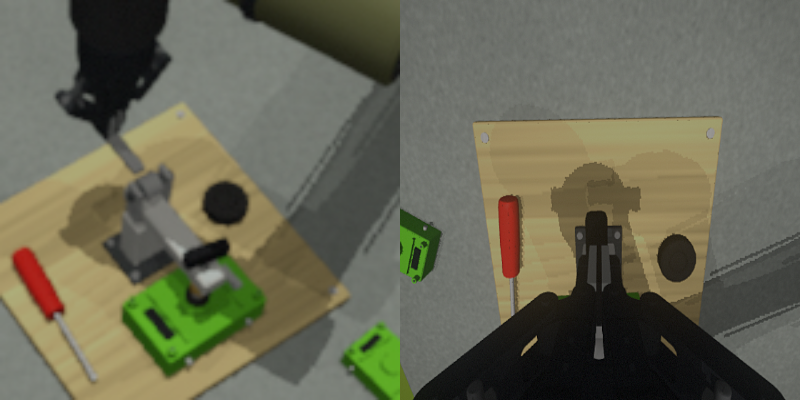

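```bash
python3 - <<'E'
from h import *
p=np.array(manip.state()["tool_pos"]); manip.move_l(p+.12*Z-.05*U,v=.25); manip.wait(.3)
t=manip.capture("top");c=manip.capture("scene"); w=manip.capture("wrist")
for th in(1.0,1.2,1.31):
    f=np.radians(105)+th; X=PIV+(.1*np.cos(f))*U+.1*np.sin(f)*Z; print(th,proj(c,X).round(1),proj(t,X).round(1),proj(w,X).round(1))
print(manip.state()["time"])
cv2.imwrite("pics/x7.png",cv2.cvtColor(np.hstack([cv2.resize(c["frame"][130:280,260:410],(400,400),interpolation=cv2.INTER_CUBIC),cv2.resize(w["frame"],(400,400))]),cv2.COLOR_RGB2BGR))
E
```

```text
1.0 [297.1 168.6] [295.3 252.8] [278.1 243.8]
1.2 [296.  171.6] [296.5 253.9] [278.1 230.5]
1.31 [295.8 173.7] [296.6 254.4] [278.1 225.5]
41.275
```

View pics/x7.png

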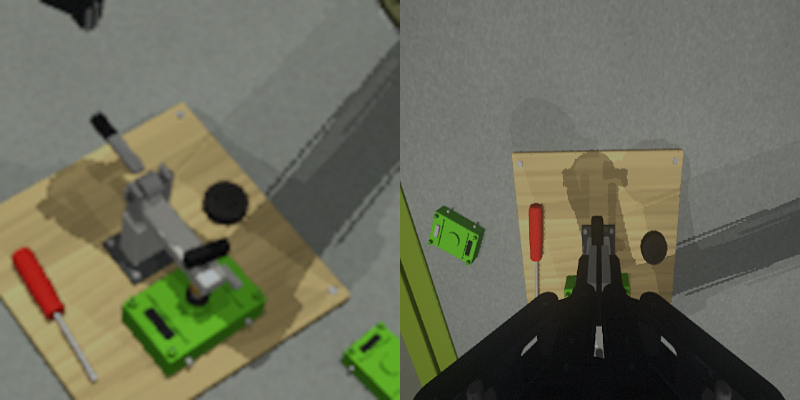

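The lever's end is at scene (296,173.5) and wrist row 226, which matches the fully closed 1.31 rad. The chassis and the things around it look undisturbed, so I'm handing in.

```bash
python3 -c "
from station import manip
print(manip.close_job())"
```

```text
the job is handed in; nothing more can be done
None
```

I set the nut near first touch, flipped the lever fully down, let go and handed the job in at about 41 s; the result wasn't reported, and my estimate of the holding force, from the lever push, is 90–100 N (as low as about 78 N on a cruder reading).

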